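# Square a lithographic stone to the copy-board fence

### The arm

A 6-joint arm with a two-finger parallel gripper is mounted at the origin on the work surface. World frame = base frame: x ahead of the robot, y to its left, z up, the work surface at z = 0. Lengths are in m, angles in rad, forces in N, time in s.
With the tool pointing down it reaches from about 0.375 to 0.9 m from the base axis. Payload 3.1 kg.
Tool frame: the origin (TCP) lies midway between the tips of the shut fingers; the grasp point (between the pads) lies 19 mm behind it; z points along the fingers, y is the direction in which the jaws open and shut (so a half turn about z gives the same grasp; the last joint's range is limited). The gripper opens to 85 mm and grips with 20 to 120 N. Pads are 22 mm wide; open, the fingers measure 114 mm over their backs; the gripper's body (76 mm by 85 mm) begins 54 mm behind the grasp point. The pads swing forward as they close: fully open they stand 13 mm farther back than shut.
Start: joints at [-1.444, 0.527, 1.433, -0, 1.181, -0.178], TCP at [0.188, -0.596, 0.231] pointing down, gripper open.
Joint ranges: [-3.08, 3.08], [-0.75, 2.2], [0.22, 2.44], [-1.43, 4.57], [0, 2.65], [-2.85, 2.85]. Speed limits (rad/s): [2.79, 2.79, 3.14, 3.14, 3.14, 3.14].

### API

Orientations are given as [roll, pitch, yaw] about the fixed x, y, z axes, in that order (R = Rz(yaw) Ry(pitch) Rx(roll)).
In Python, from bench import * gives the robot as it stands. The module is installed in compiled form; this text tells all that it offers.
- The arm moves only by the tool apply_moves, never from a script. Its argument "series" is one flat list of numbers, 7 for each row, row after row: the turn, a rotation vector about the tool's x, y, z in units of 90 degrees (1.0 is 90 degrees), then the shift along the tool's x, y, z in units of 500 mm (1.0 is 500 mm), then the gripper's target within -1 to 1 (shut at 1, half-way at 0, fully open at -1). A call has 1 to 5 rows; each row shifts and turns the commanded pose from where the row before left it, along the tool's axes as they then stand; what a row does not reach is not made up. A row lasts 1/8 s, in which the tool goes at most 62.5 mm and 10.7 degrees, less where a joint would pass 70% of its speed; a pose out of reach is approached as far as the arm can. A call with a number of a shift or a turn outside -1 to 1 is refused whole. A call with a gripper value outside its range is refused whole. The fingers move at their own pace and stop on an object; the grip force is fixed at half the most. Time passes only in rows, so rows that do not move let the fingers close. It gives the time, the measured TCP pose, the force and the opening at its end, in the units of the state.
- get_obs(): the state, without advancing time (a new reading comes with each control period).
- snapshot(name): name is "scene" or "top"; returns (picture, depth): 480x640x3 uint8, blue, green, red; 480x640 float32, m along the optical axis (not along the pixel's ray), 0 where there is no reading.
- calibration(name): a dict with "vfov" (degrees; the focal length in pixels is half the picture's height over the tangent of half this angle, whatever the lens; pixels are square), "cx", "cy" (the principal point, pixels), "extrinsics" (4x4, takes a point from world to camera coordinates). Camera axes: x right, y down, z forward; pixel columns grow to the right and rows downward; lengths in m; the calibration is good to about 2 mm. A picture is of the moment at which its call begins. calibration takes no time and is no camera call.
- finish_job(): hands the job in, once; it reports no verdict.
The state is a dict: "time_s": time; "qpos": joint angles; "joint_vel": joint speeds; "effort": joint torques, N m; "eef_pos": TCP position; "tcp_rot": TCP orientation; "ft_force": force on the tool from outside, world axes, zero at the start; "moment": the same for the moment, N m; "finger_gap": finger opening in m.
Only numpy, scipy, OpenCV 4.12 (cv2) and the standard library are available. Lean on these libraries where they do the work, as an engineer would, in place of code of your own. Each camera call takes 0.05 s, during which the arm holds its last target.

### The job

Push the heavy lithographic stone round on the grey copy board, nudging one corner and then another as it needs, until one of its two long sides lies flat against the aluminium fence with the stone centred on the red mark, ready to be photographed. Push it only by its sides: never lift or tip it, and do not touch the drawn face on top. Leave the small things on the board and the table where they stand, and finish with the hand clear of everything.

Things in the scene. Friction and masses are not known exactly. Their poses are not given: they have to be found in the camera images.
- stone: Lithographic stone: heavy buff slab, 96 mm along its x, 130 mm along its y (long sides: its +x and -x faces; either may go to the fence), 40 mm high, 1.0 to 1.45 kg. Origin: centre of underside, z up. Sides plumb from 2 to 36 mm up. It bears only on a central 56 x 80 mm (x, y) patch, friction 0.5 to 0.7: slides and turns under 5 to 10 N, stops with the push. Too wide to grip.
- drawing: The drawn face, part of the stone: its raised top with the inked picture (black border, mountains, house), 86 x 120 mm (x, y), set in 5 mm from the stone's sides, 36 to 40 mm above the stone's underside. Origin on the stone's vertical axis, 36 mm above its underside; axes as the stone's. Must not be touched.
- board: Copy board: dark grey with a light 50 mm grid, 320 mm along its x, 460 mm along its y, 8 mm thick, fixed to the table, placed and turned differently each time. Origin: centre of its underside. Along its +x edge stands the fence; behind the fence, 185 mm to each side of the mark, are two clamp feet with black thumb nuts.
- fence_mark (a point): Middle of the red mark on the fence, on its working face at the board's top surface. The fence is a fixed aluminium bar 420 mm long, 16 mm thick, 24 mm high. The mark is a 5 mm wide red line up the face, over the bar and 55 mm out on the board. Axes: +x straight into the fence, y along it, z up. A stone that is home has its origin 48 mm to the -x of this point, at y = 0.
- loupe: Black magnifier standing on the copy board, 42 mm in diameter, 44 mm high; origin at the centre of its underside. Leave it alone.
- weight: Brass book weight with a small knob, standing on the copy board, 40 mm in diameter, 43 mm high; origin at the centre of its underside. Leave it alone.
- colour_target: Black colour target with six coloured patches lying on the copy board, 34 x 50 x 12 mm; origin at the centre of its underside. Leave it alone.
- pencil_pot: Blue pot with pencils on the table beside the board, 72 mm in diameter, 90 mm high, the pencils reach 155 mm; origin at the centre of its underside. Leave it alone.
- cleaner: White bottle with a blue cap on the table beside the board, 52 mm in diameter, 130 mm high; origin at the centre of its underside. Leave it alone.
- dust_brush: Flat dusting brush with a wooden handle lying on the table beside the board, 165 mm long (along its x, handle to -x: from -95 to +70 mm), 54 mm wide, 12 mm high; origin on its underside. Leave it alone.
Things that resemble listed ones, but are neither listed nor needed, are in the scene too. Of the things that look like the stone, the middle-sized one is meant.

How it is judged:
At the end, for the whole second after the job is handed in: The stone lies flat on the board, at rest, one long side against the fence (its centre 48 mm from the fence face, at most 4 mm more, and square to it within 2 degrees), its middle within 12 mm of the red mark (x of stone in the frame of fence_mark between -0.052 and -0.044 m and angle between the x axis of stone and the x axis of fence_mark, either way round below 0.035 rad and y of stone in the frame of fence_mark between -0.012 and 0.012 m and z of stone in the frame of fence_mark below 0.004 m and angle between stone's own z axis and vertical below 0.05 rad and linear speed of stone below 0.01 m/s); the robot touches nothing.
It fails at once if the stone is lifted or tipped (z of stone in the frame of fence_mark above 0.008 m or angle between stone's own z axis and vertical above 0.12 rad).
It fails at once if the drawn face is touched (contact force between anything else and drawing above 1 N).
It fails at once if a bystander is moved more than 15 mm (distance of any of loupe, weight, colour_target, pencil_pot, cleaner, dust_brush from where it was at the start of the episode above 0.015 m).
It also fails if it takes over 61 s, if anything falls off the work surface, if the arm or the gripper's body presses on something with over 40 N, if the wrist force passes 120 N, or if a joint passes its speed limit or range.

## Working session

There is one attempt and no reset: what is moved stays moved. The work goes in short steps, Python scripts to look and compute and a tool call to move; the robot and the scene stay as the last step left them, time stands still between calls to the robot, and variables do not carry over. Pictures are saved under pics/ and viewed, and the job is handed in when it is done.

Besides the shell and the picture viewer there is one more tool, called after "Request:" as name(argument=value, ...), one argument or row to a line, values as JSON. apply_moves: Moves the arm, as the interface text tells. Its arguments: {"type":"object","properties":{"series":{"type":"array"}},"required":["series"]}

```bash
mkdir -p pics; python3 - <<'E'
from bench import *
import cv2,numpy as np
for n in ("scene","top"):
    p,d=snapshot(n); cv2.imwrite(f"pics/{n}0.png",p); np.save(f"pics/{n}0.npy",d)
    c=calibration(n); print(n,c)
print(get_obs())
E
```

```text
scene {'vfov': 52.47588727211193, 'cx': 314.9895695827148, 'cy': 237.0626079975499, 'extrinsics': array([[ 0.41765366,  0.90853127,  0.01167691, -0.18364881],
       [ 0.77782569, -0.35086647, -0.52142106, -0.31536473],
       [-0.4696303 ,  0.22685601, -0.85321963,  1.34899506],
       [ 0.        ,  0.        ,  0.        ,  1.        ]])}
top {'vfov': 44.22464315055327, 'cx': 316.1011734751628, 'cy': 239.12804380376872, 'extrinsics': array([[-2.22305215e-03, -9.99989205e-01,  4.08015122e-03,
         6.72961473e-04],
       [-9.86188723e-01,  1.51661662e-03, -1.65618546e-01,
         4.82370300e-01],
       [ 1.65610570e-01, -4.39197778e-03, -9.86181449e-01,
         1.40246293e+00],
       [ 0.00000000e+00,  0.00000000e+00,  0.00000000e+00,
         1.00000000e+00]])}
{'time_s': 0.1, 'qpos': array([-1.44451742e+00,  5.28404216e-01,  1.43376447e+00,  3.72602570e-06,
        1.18142316e+00, -1.78480613e-01]), 'joint_vel': array([-0.00163307, -0.00338015, -0.0029964 ,  0.00050265, -0.0019646 ,
       -0.00104165]), 'effort': array([ 1.03823547e-04, -4.43304205e+01, -1.78585911e+01, -3.36399553e-04,
        3.86817061e-03,  4.05991912e-06]), 'eef_pos': array([ 0.18749794, -0.59553621,  0.23041552]), 'tcp_rot': array([-3.13962584e+00, -3.58313964e-04,  3.04757749e-01]), 'ft_force': array([ 0.05925745, -0.37234999, -0.01588723]), 'moment': array([-0.02499387, -0.02537003, -0.03780814]), 'finger_gap': 0.08516873434069736}
```

View pics/top0.png

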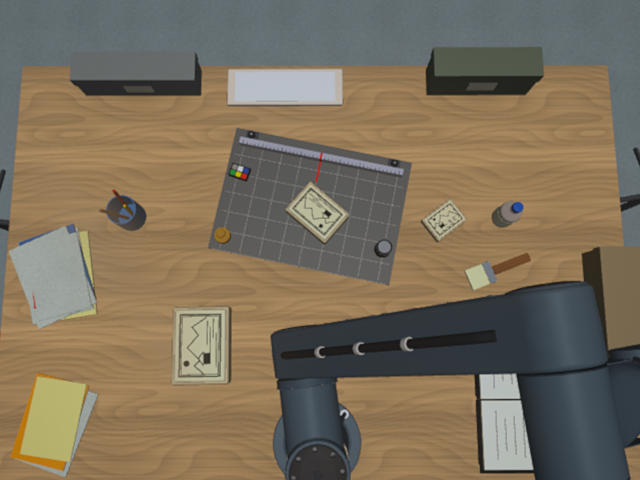

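View pics/scene0.png

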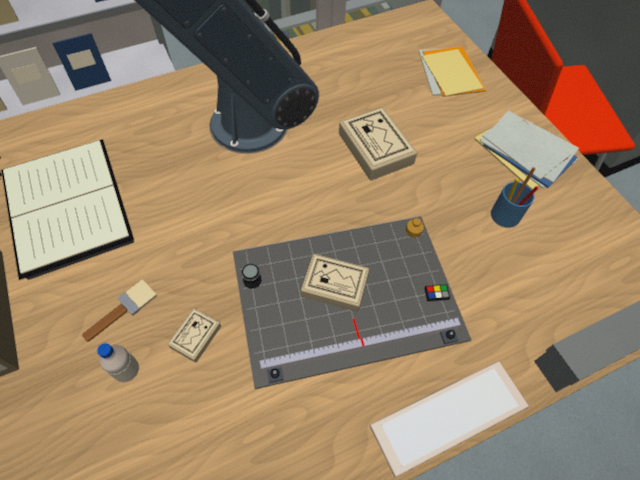

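The middle stone sits on the board at about (317,212) in the top view. The fence runs along the top edge of the board, with the red mark near (321,153). I'll enlarge both views.

```bash
python3 - <<'E'
import cv2
p=cv2.imread("pics/top0.png"); cv2.imwrite("pics/topA.png",cv2.resize(p[120:290,200:420],None,fx=3.6,fy=3.5,interpolation=cv2.INTER_CUBIC)[:600,:800])
c=cv2.resize(p[170:255,270:370],None,fx=7,fy=7,interpolation=cv2.INTER_CUBIC);cv2.imwrite("pics/topB.png",c)
p=cv2.imread("pics/scene0.png"); c=cv2.resize(p[245:355,290:390],None,fx=5,fy=5,interpolation=cv2.INTER_CUBIC);cv2.imwrite("pics/sceneB.png",c)
c=cv2.resize(p[300:390,240:480],None,fx=3.3,fy=3.3,interpolation=cv2.INTER_CUBIC);cv2.imwrite("pics/sceneC.png",c)
p=cv2.imread("pics/top0.png");c=cv2.resize(p[120:185,225:420],None,fx=4,fy=4,interpolation=cv2.INTER_CUBIC);cv2.imwrite("pics/topC.png",c)
E
```

```text
(no output)
```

View pics/topB.png

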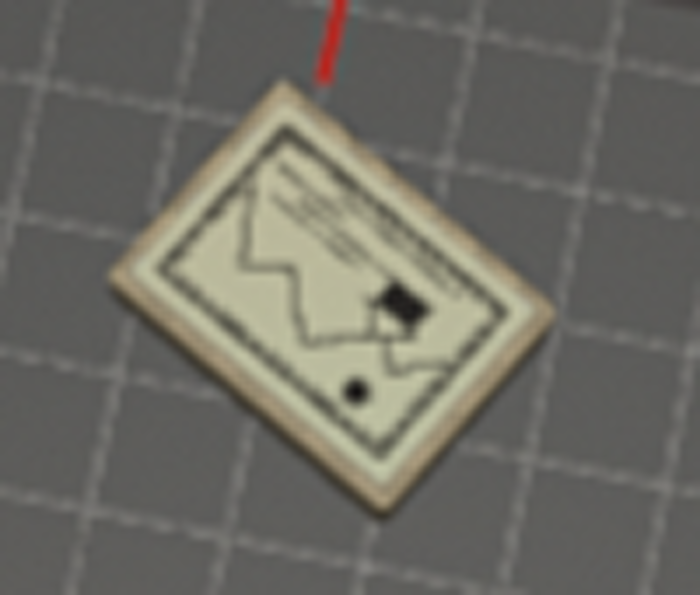

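View pics/topC.png

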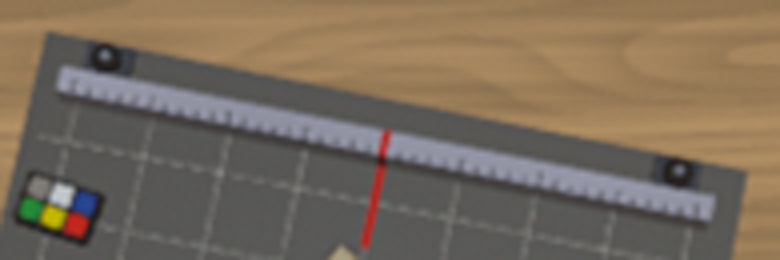

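View pics/sceneC.png

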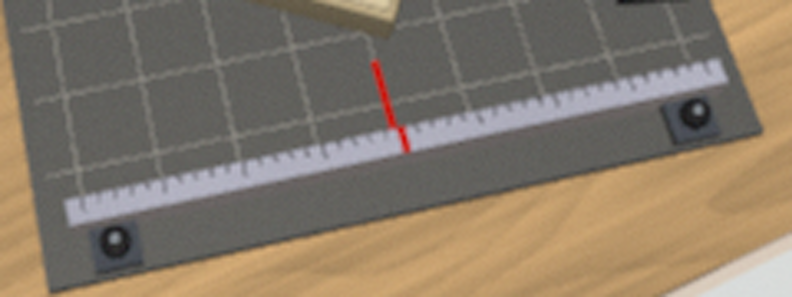

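View pics/sceneB.png

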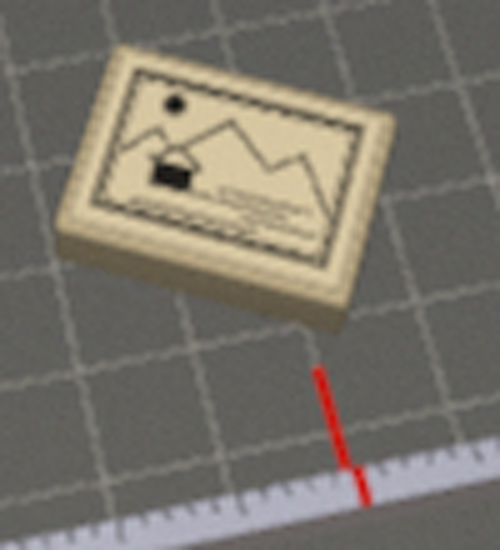

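```bash
cat > h.py <<'E'
import numpy as np,cv2
from bench import *
def cam(n):
    c=calibration(n); f=240/np.tan(np.radians(c["vfov"]/2)); E=np.array(c["extrinsics"]); return f,c["cx"],c["cy"],E
def px2w(n,uv,z):
    f,cx,cy,E=cam(n); uv=np.atleast_2d(uv).astype(float); R=E[:3,:3];o=-R.T@E[:3,3]
    d=np.c_[(uv[:,0]-cx)/f,(uv[:,1]-cy)/f,np.ones(len(uv))]@R
    return o+d*((z-o[2])/d[:,2])[:,None]
def w2px(n,P):
    f,cx,cy,E=cam(n); q=np.atleast_2d(P)@E[:3,:3].T+E[:3,3]; return np.c_[q[:,0]/q[:,2]*f+cx,q[:,1]/q[:,2]*f+cy]
E
python3 - <<'E'
from h import *
np.set_printoptions(precision=4,suppress=True)
R=cam("top")[3];print("campos",-R[:3,:3].T@R[:3,3])
b=px2w("top",[(237,128),(411,162),(389,284),(209,248)],.008);print("board",b[:,:2],[np.linalg.norm(b[i]-b[(i+1)%4]) for i in range(4)],b.mean(0))
s=px2w("top",[(285.7,209.3),(310.4,181.4),(349.3,214.7),(324.6,243.6)],.044);print("stone",s[:,:2],[np.linalg.norm(s[i]-s[(i+1)%4]) for i in range(4)],s.mean(0))
# scene rim : offset 290,245 /5
s=px2w("scene",np.array([(118,45),(397,118),(348,305),(57,225)])/5+[290,245],.044);print("stone sc",s[:,:2],[np.linalg.norm(s[i]-s[(i+1)%4]) for i in range(4)],s.mean(0))
sc=lambda a:np.array(a)/3.3+[240,300]
tc=lambda a:np.array(a)/4+[225,120]
print("mark out sc",px2w("scene",sc([(376,62)]),.008),"tip",px2w("scene",sc([(407,151),(398,127)]),.032), px2w("scene",sc([(393,127)]),.008))
print("mark out top",px2w("top",tc([(365,247)]),.008),"top",px2w("top",tc([(388,131),(383,158)]),.032))
print("fence front top",px2w("top",tc([(58,91),(711,220)]),.032),"sc",px2w("scene",sc([(65,202),(722,60)]),.032))
print("back",px2w("top",tc([(62,66),(714,195)]),.032))
print(px2w("top",[(222,237),(384,250),(240,172)],.02))
E
```

```text
campos [0.2434 0.0061 1.463 ]
board [[ 0.7786  0.2029]
 [ 0.6873 -0.2433]
 [ 0.3752 -0.18  ]
 [ 0.4658  0.2663]] [np.float64(0.45545591214677467), np.float64(0.31839201434700576), np.float64(0.4554106027735357), np.float64(0.3191352173637825)] [0.5767 0.0115 0.008 ]
stone [[ 0.5561  0.0743]
 [ 0.6267  0.0136]
 [ 0.5424 -0.0818]
 [ 0.4707 -0.0209]] [np.float64(0.09309808824779217), np.float64(0.12732253985316644), np.float64(0.09410635395672345), np.float64(0.12790773715250772)] [ 0.549  -0.0037  0.044 ]
stone sc [[ 0.4744 -0.0199]
 [ 0.5581  0.0762]
 [ 0.6278  0.0159]
 [ 0.5438 -0.0803]] [np.float64(0.12744794522822275), np.float64(0.09215833954810575), np.float64(0.12767176592661683), np.float64(0.09194027503839668)] [ 0.551 -0.002  0.044]
mark out sc [[0.6366 0.0013 0.008 ]] tip [[ 0.7041 -0.014   0.032 ]
 [ 0.6882 -0.0119  0.032 ]] [[ 0.6801 -0.0089  0.008 ]]
mark out top [[ 0.6355 -0.0011  0.008 ]] top [[ 0.7043 -0.0156  0.032 ]
 [ 0.6867 -0.0124  0.032 ]]
fence front top [[ 0.7307  0.1925  0.032 ]
 [ 0.6462 -0.2176  0.032 ]] sc [[ 0.6467 -0.2167  0.032 ]
 [ 0.7342  0.1962  0.032 ]]
back [[ 0.7472  0.1903  0.032 ]
 [ 0.6624 -0.2199  0.032 ]]
[[ 0.4915  0.2328  0.02  ]
 [ 0.4583 -0.168   0.02  ]
 [ 0.6579  0.1914  0.02  ]]
```

Measured, with the two cameras agreeing to about 2 mm:
- **Stone:** centre at (0.550, −0.003), long axis at 48.7°.
- **Fence:** normal yaw −0.203 rad, face at 0.677 m along that normal.
- **Target:** centre (0.642, −0.002), so the stone turns about +30° and moves about 20 mm along the fence.

First I'll push the −y short end with two fingers about 55 mm apart.

Request:
apply_moves(
  series=[0, 0, 0, 0.088, -0.081, 0, -0.3, 0, 0, 0, 0.088, -0.081, 0, -0.3, 0, 0, 0, 0.088, -0.081, 0, -0.3, 0, 0, 0, 0.088, -0.081, 0, -0.3, 0, 0, 0, 0.088, -0.081, 0, -0.3],
)

```text
time_s: 0.72
eef_pos: [0.3372, -0.3351, 0.2311]
tcp_rot: [-3.141, -0.0, 0.304]
ft_force: [1.1, -0.1, 0.8]
finger_gap: 0.0555
```

Request:
apply_moves(
  series=[0, 0, 0, 0.088, -0.081, 0, -0.3, 0, 0, 0, 0.088, -0.081, 0, -0.3, 0, 0, 0, 0.088, -0.081, 0, -0.3, 0, 0, 0, 0.088, -0.081, 0, -0.3, 0, 0, 0, 0.088, -0.081, 0, -0.3],
)

```text
time_s: 1.35
eef_pos: [0.4864, -0.0759, 0.2312]
tcp_rot: [3.142, 0.0, 0.305]
ft_force: [1.6, -0.6, -0.1]
finger_gap: 0.0553
```

Request:
apply_moves(
  series=[0, 0, -0.11, 0, 0, 0.05, -0.3, 0, 0, -0.11, 0, 0, 0.05, -0.3, 0, 0, -0.11, 0, 0, 0.05, -0.3, 0, 0, 0, 0, 0, 0, -0.3],
)

```text
time_s: 1.85
eef_pos: [0.4842, -0.0771, 0.1546]
tcp_rot: [-3.137, 0.002, 0.821]
ft_force: [0.5, -0.4, -0.1]
finger_gap: 0.0556
```

Request:
apply_moves(
  series=[0, 0, -0.018, 0, 0, 0.07, -0.3, 0, 0, 0, 0, 0, 0.07, -0.3, 0, 0, 0, 0, 0, 0.06, -0.3, 0, 0, 0, 0, 0, 0.05, -0.3, 0, 0, 0, 0, 0, 0.02, -0.3],
)

```text
time_s: 2.48
eef_pos: [0.486, -0.078, 0.0209]
tcp_rot: [-3.141, 0.0, 0.849]
ft_force: [-0.6, 0.3, -0.2]
finger_gap: 0.0555
```

```bash
python3 - <<'E'
from h import *
p,d=snapshot("scene"); cv2.imwrite("pics/s1.png",cv2.resize(p[190:350,220:420],None,fx=3.7,fy=3.7,interpolation=cv2.INTER_CUBIC))
o=get_obs();print(o["eef_pos"],o["tcp_rot"],o["ft_force"])
E
```

```text
[ 0.48571868 -0.07792222  0.02039807] [-3.14045671e+00  3.83691265e-04  8.49336338e-01] [-0.14454425 -0.5132021  -0.39840557]
```

View pics/s1.png

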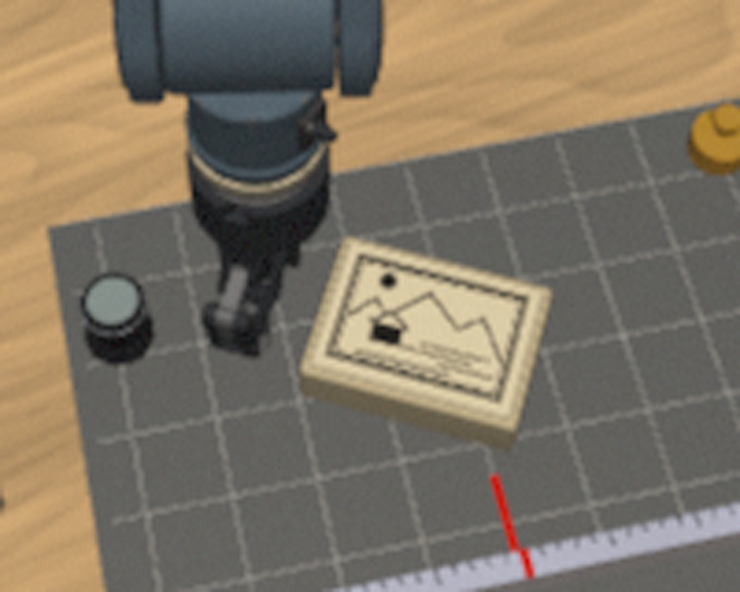

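The gripper stands clear to the left of the short end, with about 20 mm to go. I'll approach to contact.

Request:
apply_moves(
  series=[0, 0, 0, 0.01, 0, 0.012, -0.3, 0, 0, 0, 0.01, 0, 0, -0.3, 0, 0, 0, 0.01, 0, 0, -0.3, 0, 0, 0, 0.006, 0, 0, -0.3],
)

```text
time_s: 3.02
eef_pos: [0.4983, -0.0639, 0.0158]
tcp_rot: [3.141, -0.0, 0.852]
ft_force: [-0.2, 0.1, -0.4]
finger_gap: 0.0556
```

Request:
apply_moves(
  series=[0, 0, 0, 0.004, 0, 0, -0.3, 0, 0, 0, 0.004, 0, 0, -0.3, 0, 0, 0, 0.004, 0, 0, -0.3],
)

```text
time_s: 3.4
eef_pos: [0.5004, -0.0604, 0.0154]
tcp_rot: [-3.14, 0.002, 0.853]
ft_force: [-4.2, -8.2, 3.2]
finger_gap: 0.0555
```

Contact came where predicted, at about 10 N. Next is the arc push: turn counter-clockwise while advancing.

Request:
apply_moves(
  series=[0, 0, -0.033, 0.005, 0.008, 0, -0.3, 0, 0, -0.033, 0.004, 0.008, 0, -0.3, 0, 0, -0.033, 0.004, 0.008, 0, -0.3, 0, 0, -0.033, 0.004, 0.008, 0, -0.3, 0, 0, 0, 0, 0, 0, -0.3],
)

```text
time_s: 4.03
eef_pos: [0.5184, -0.0637, 0.0154]
tcp_rot: [-3.14, 0.002, 1.061]
ft_force: [-2.9, -5.5, 3.2]
finger_gap: 0.0557
```

```bash
cat > see.py <<'E'
import sys
from h import *
n=sys.argv[1]
p,d=snapshot("scene"); cv2.imwrite(f"pics/{n}.png",cv2.resize(p[230:360,260:420],None,fx=4.6,fy=4.6,interpolation=cv2.INTER_CUBIC))
o=get_obs();print(o["eef_pos"],o["tcp_rot"],o["ft_force"])
E
python3 see.py s2
```

```text
[ 0.51838382 -0.06367307  0.01540864] [-3.14006261e+00  2.27810707e-03  1.06085797e+00] [-2.8277464  -5.47347424  2.20009409]
```

View pics/s2.png

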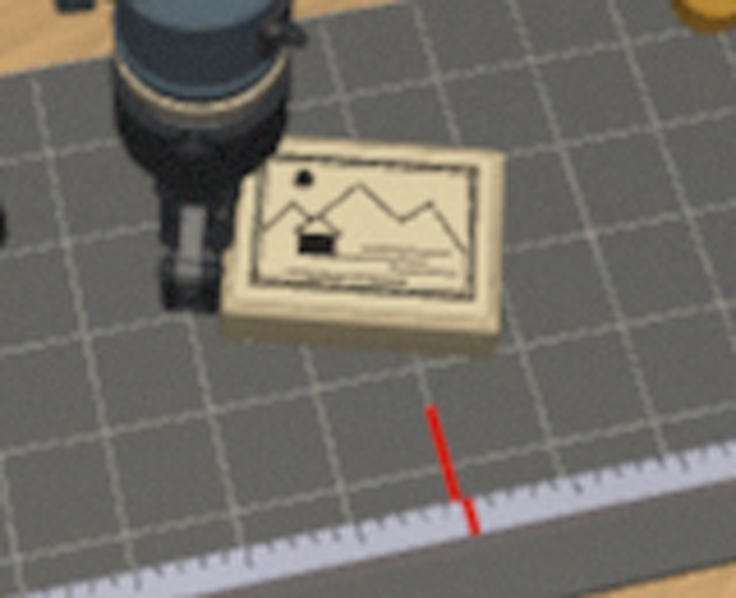

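The stone is turning with the fingers. Its rim corners in the crop are at about (505,152), (498,331) and (222,318). I'll check the pose.

```bash
cat > pose.py <<'E'
import sys
from h import *
# args: corner pixels in crop (scale 4.6): far=+y,-x ; near=+y,+x ; nl=-y,+x  
a=np.array(eval(sys.argv[1]),float)/4.6+[260,230]
w=px2w("scene",a,.044)[:,:2]
ex=np.array([.9795,-.2016]);ey=np.array([.2016,.9795]);mk=.677*ex+.1275*ey
F=np.c_[(w-mk)@ex,(w-mk)@ey];print("corners in mark frame",F.round(4).tolist())
c=(F[0]+F[2])/2; l=F[1]-F[2]; print("centre",c.round(4),"len",np.linalg.norm(l),np.linalg.norm(F[0]-F[1]),"angle deg needed CCW",np.degrees(np.arctan2(l[0],l[1])),np.degrees(np.arctan2(-(F[1]-F[0])[1],(F[1]-F[0])[0])))
E
python3 pose.py "[(505,152),(498,331),(222,318)]"; python3 pose.py "[(505,152),(498,335),(220,318)]"
```

```text
corners in mark frame [[-0.1588, 0.0644], [-0.0701, 0.0349], [-0.1043, -0.0869]]
centre [-0.1316 -0.0113] len 0.12650228651828696 0.09345001352598978 angle deg needed CCW 15.689545086406227 18.38419137746647
corners in mark frame [[-0.1588, 0.0644], [-0.0682, 0.0343], [-0.1045, -0.0878]]
centre [-0.1317 -0.0117] len 0.1274107052789488 0.09543475945091139 angle deg needed CCW 16.561525629221883 18.341391434237067
```

Request:
apply_moves(
  series=[0, 0, -0.033, 0.004, 0.008, 0, -0.3, 0, 0, -0.033, 0.004, 0.008, 0, -0.3, 0, 0, -0.033, 0.004, 0.008, 0, -0.3, 0, 0, -0.033, 0.004, 0.008, 0, -0.3, 0, 0, -0.033, 0.004, 0.008, 0, -0.3],
)

```text
time_s: 4.7
eef_pos: [0.5411, -0.0625, 0.0154]
tcp_rot: [-3.14, 0.001, 1.32]
ft_force: [-2.0, -5.4, 0.9]
finger_gap: 0.0557
```

Request:
apply_moves(
  series=[0, 0, -0.03, 0.004, 0.008, 0, -0.3, 0, 0, 0, 0.001, 0, 0, -0.3],
)

```text
time_s: 4.95
eef_pos: [0.5459, -0.0614, 0.0154]
tcp_rot: [-3.141, 0.002, 1.368]
ft_force: [-2.8, -7.0, 1.6]
finger_gap: 0.0553
```

```bash
python3 see.py s3
```

```text
[ 0.54585131 -0.06134629  0.01540297] [-3.14100955e+00  2.22131640e-03  1.36731344e+00] [-1.81033599 -6.17606855  1.79111704]
```

View pics/s3.png

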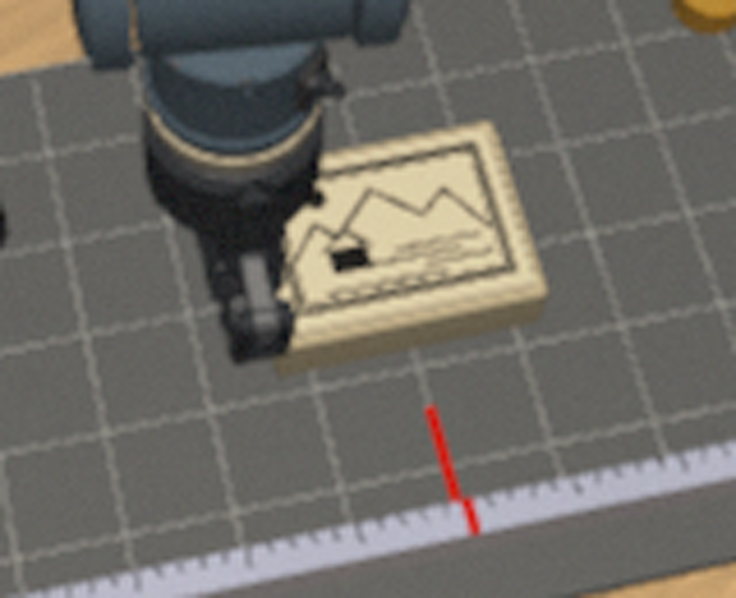

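```bash
python3 pose.py "[(495,120),(547,293),(280,352)]"
```

```text
corners in mark frame [[-0.1768, 0.0646], [-0.0834, 0.0624], [-0.0821, -0.0649]]
centre [-1.294e-01 -1.000e-04] len 0.12724104576080242 0.09335724006785075 angle deg needed CCW -0.5906525779893219 1.3718335998438413
```

The stone is square to the fence, 129 mm from the face at its centre and on the mark in y. I'll back off, rise, and go round to the long side with the fingers fully open.

Request:
apply_moves(
  series=[0, 0, 0, -0.02, 0, 0, -0.3, 0, 0, 0, -0.03, 0, 0, -0.3, 0, 0, 0, 0, 0, -0.1, -0.3, 0, 0, 0, 0, 0, -0.1, -1, 0, 0, 0, 0, -0.078, 0, -1],
)

```text
time_s: 5.62
eef_pos: [0.5086, -0.0795, 0.1192]
tcp_rot: [3.127, 0.002, 1.364]
ft_force: [-1.1, 0.0, -0.2]
finger_gap: 0.0854
```

Request:
apply_moves(
  series=[0, 0, 0, 0, -0.078, 0, -1, 0, 0, 0, 0.104, 0, 0, -1, 0, 0, 0, 0.104, 0, 0, -1, 0, 0, 0.112, 0, 0, 0, -1, 0, 0, 0.112, 0, 0, 0, -1],
)

```text
time_s: 6.25
eef_pos: [0.486, 0.0337, 0.1153]
tcp_rot: [3.142, -0.0, 1.009]
ft_force: [0.2, -0.7, -0.2]
finger_gap: 0.0856
```

Request:
apply_moves(
  series=[0, 0, 0.112, 0, 0, 0, -1, 0, 0, 0.112, 0, 0, 0, -1, 0, 0, 0.112, 0, 0, 0, -1, 0, 0, 0.112, 0, 0, 0, -1, 0, 0, 0.112, 0, 0, 0, -1],
)

```text
time_s: 6.88
eef_pos: [0.486, 0.0327, 0.1153]
tcp_rot: [-3.141, -0.0, 0.127]
ft_force: [0.4, -0.3, -0.2]
finger_gap: 0.0856
```

Request:
apply_moves(
  series=[0, 0, 0.112, 0, 0, 0, -1, 0, 0, 0.104, 0, 0, 0, -1, 0, 0, 0, 0, 0, 0, -1],
)

```text
time_s: 7.25
eef_pos: [0.486, 0.0328, 0.1153]
tcp_rot: [-3.141, 0.0, -0.205]
ft_force: [-0.8, 0.6, 0.5]
finger_gap: 0.0854
```

```bash
python3 see.py s4
```

```text
[0.48597717 0.0328951  0.11529032] [-3.14149880e+00  6.55644080e-05 -2.03716771e-01] [-1.04131307  0.10331419 -1.12607909]
```

View pics/s4.png

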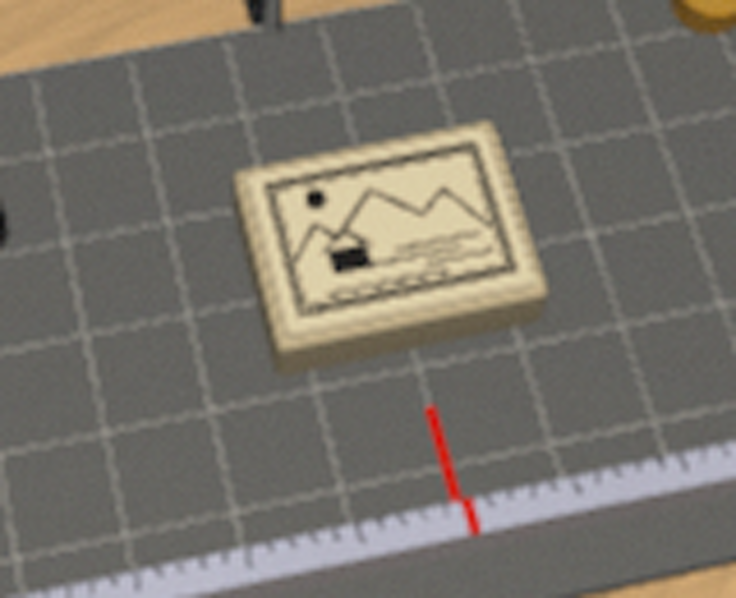

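Request:
apply_moves(
  series=[0, 0, 0, 0, 0.005, 0.08, -1, 0, 0, 0, 0, 0, 0.08, -1, 0, 0, 0, 0, 0, 0.05, -1, 0, 0, 0, 0.01, 0, 0, -1, 0, 0, 0, 0.01, 0, 0, -1],
)

```text
time_s: 7.92
eef_pos: [0.4964, 0.0286, 0.011]
tcp_rot: [-3.142, -0.001, -0.205]
ft_force: [0.3, -0.3, -1.1]
finger_gap: 0.0854
```

Request:
apply_moves(
  series=[0, 0, 0, 0.01, 0, 0, -1, 0, 0, 0, 0.01, 0, 0, -1, 0, 0, 0, 0.008, 0, 0, -1, 0, 0, 0, 0.008, 0, 0, -1],
)

```text
time_s: 8.43
eef_pos: [0.5029, 0.0275, 0.0107]
tcp_rot: [3.141, 0.021, -0.205]
ft_force: [-16.8, 3.1, 14.2]
finger_gap: 0.0856
```

```bash
python3 pose.py "[(495,120),(547,293),(280,352)]";python3 see.py s5
```

```text
corners in mark frame [[-0.1768, 0.0646], [-0.0834, 0.0624], [-0.0821, -0.0649]]
centre [-1.294e-01 -1.000e-04] len 0.12724104576080242 0.09335724006785075 angle deg needed CCW -0.5906525779893219 1.3718335998438413
[0.50358891 0.02733402 0.01071293] [ 3.14102803  0.01965896 -0.2049435 ] [-12.38170368   3.22705813   9.69906963]
```

View pics/s5.png

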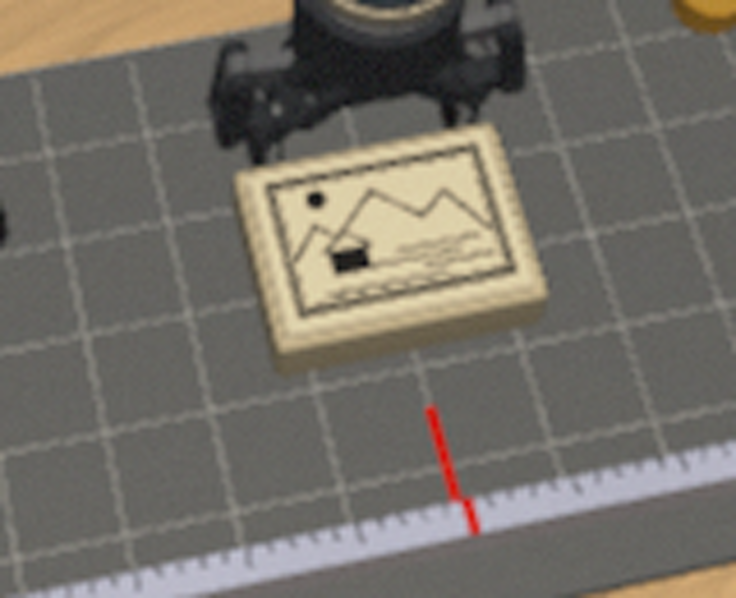

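The fingers have met the long side, about 17 N with an unexpected 14 N upward on the tool. The stone has barely moved. I'll hold a moment, ease the height a little and watch.

Request:
apply_moves(
  series=[0, 0, 0, 0, 0, -0.002, -1],
)

```text
time_s: 8.6
eef_pos: [0.5068, 0.0267, 0.0113]
tcp_rot: [3.141, 0.012, -0.205]
ft_force: [-6.8, 1.1, -0.9]
finger_gap: 0.0855
```

```bash
python3 - <<'E'
from h import *
o=get_obs();print({k:np.round(v,4) for k,v in o.items()})
E
```

```text
{'time_s': np.float64(8.6), 'qpos': array([-1.6800e-01,  7.5080e-01,  1.8657e+00,  2.0000e-04,  5.3700e-01,
        1.6077e+00]), 'joint_vel': array([-0.0029, -0.0064, -0.0269, -0.0015, -0.0132, -0.0002]), 'effort': array([-6.85600e-01, -4.32479e+01, -9.10220e+00, -3.97000e-02,
       -1.44050e+00, -1.86000e-02]), 'eef_pos': array([0.5068, 0.0267, 0.0113]), 'tcp_rot': array([ 3.1412,  0.012 , -0.205 ]), 'ft_force': array([-6.76  ,  1.0797, -0.861 ]), 'moment': array([ 0.2351,  0.8245, -0.0239]), 'finger_gap': np.float64(0.0855)}
```

Raising the tool 1 mm freed it, so the vertical load was stick friction. I'll push on in 4 mm rows.

Request:
apply_moves(
  series=[0, 0, 0, 0.008, 0, -0.001, -1, 0, 0, 0, 0.008, 0, 0, -1, 0, 0, 0, 0.008, 0, -0.001, -1],
)

```text
time_s: 8.98
eef_pos: [0.5201, 0.0238, 0.0119]
tcp_rot: [3.141, 0.01, -0.205]
ft_force: [-5.3, 1.0, -2.8]
finger_gap: 0.0857
```

Request:
apply_moves(
  series=[0, 0, 0, 0.008, 0, -0.0005, -1, 0, 0, 0, 0.008, 0, -0.0005, -1, 0, 0, 0, 0.008, 0, 0, -1],
)

```text
time_s: 9.35
eef_pos: [0.5319, 0.0213, 0.0123]
tcp_rot: [3.141, 0.01, -0.205]
ft_force: [-6.1, 1.1, -2.8]
finger_gap: 0.0855
```

Request:
apply_moves(
  series=[0, 0, 0, 0.008, 0, 0, -1, 0, 0, 0, 0.008, 0, 0, -1, 0, 0, 0, 0.008, 0, 0, -1, 0, 0, 0, 0.008, 0, 0, -1],
)

```text
time_s: 9.85
eef_pos: [0.5475, 0.0181, 0.0122]
tcp_rot: [3.141, 0.01, -0.205]
ft_force: [-5.7, 1.5, -2.3]
finger_gap: 0.0854
```

Request:
apply_moves(
  series=[0, 0, 0, 0.008, 0, 0, -1, 0, 0, 0, 0.008, 0, 0, -1, 0, 0, 0, 0.008, 0, 0, -1, 0, 0, 0, 0, 0, 0, -1],
)

```text
time_s: 10.35
eef_pos: [0.5604, 0.0154, 0.0123]
tcp_rot: [3.141, 0.007, -0.205]
ft_force: [-4.7, 0.7, -1.9]
finger_gap: 0.0856
```

```bash
python3 see.py s6
```

```text
[0.56039363 0.01540011 0.01233899] [ 3.14142008  0.0073018  -0.20537642] [-4.86615763  1.32047549 -2.95761858]
```

View pics/s6.png

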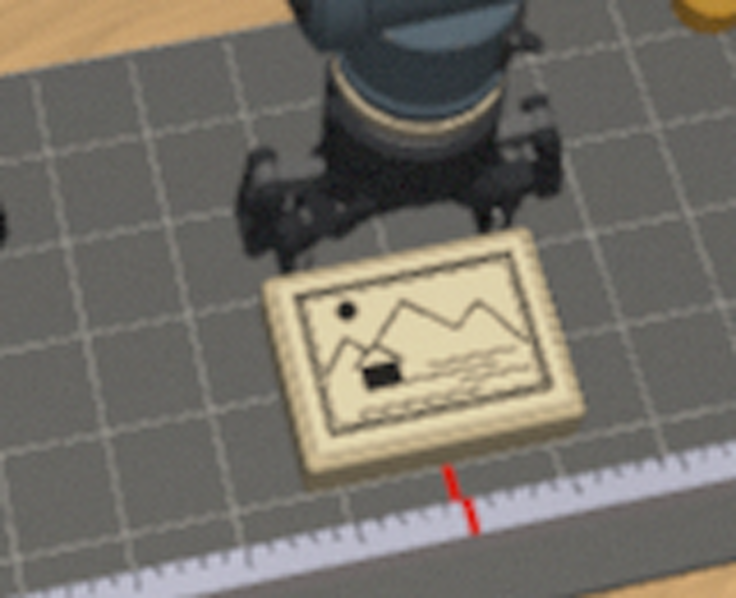

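```bash
python3 pose.py "[(529,230),(584,408),(308,474)]"; python3 pose.py "[(529,230),(586,408),(308,472)]"
```

```text
corners in mark frame [[-0.1164, 0.0636], [-0.0255, 0.0621], [-0.0229, -0.0663]]
centre [-0.0696 -0.0013] len 0.12836459104891138 0.09082314313618707 angle deg needed CCW -1.1689823369248586 0.9671144223453555
corners in mark frame [[-0.1164, 0.0636], [-0.0253, 0.0629], [-0.0238, -0.066]]
centre [-0.0701 -0.0012] len 0.12900445912022065 0.09101182637440307 angle deg needed CCW -0.6761638882454515 0.4124312943854304
```

About 23 mm to go, still centred and square. I'll continue, then slow down until the force shows the fence.

Request:
apply_moves(
  series=[0, 0, 0, 0.008, 0, 0, -1, 0, 0, 0, 0.008, 0, 0, -1, 0, 0, 0, 0.008, 0, 0, -1, 0, 0, 0, 0.006, 0, 0, -1, 0, 0, 0, 0.006, 0, 0, -1],
)

```text
time_s: 11.02
eef_pos: [0.5776, 0.0118, 0.0122]
tcp_rot: [3.141, 0.008, -0.205]
ft_force: [-5.2, 1.3, -1.8]
finger_gap: 0.0857
```

Request:
apply_moves(
  series=[0, 0, 0, 0.004, 0, 0, -1, 0, 0, 0, 0.004, 0, 0, -1, 0, 0, 0, 0.004, 0, 0, -1],
)

```text
time_s: 11.4
eef_pos: [0.5833, 0.0107, 0.0122]
tcp_rot: [3.141, 0.009, -0.206]
ft_force: [-7.9, 2.4, -1.2]
finger_gap: 0.0852
```

Request:
apply_moves(
  series=[0, 0, 0, 0.003, 0, 0, -1, 0, 0, 0, 0.002, 0, 0, -1],
)

```text
time_s: 11.65
eef_pos: [0.5832, 0.0107, 0.0118]
tcp_rot: [3.141, 0.014, -0.206]
ft_force: [-10.3, 2.8, -0.9]
finger_gap: 0.0852
```

Request:
apply_moves(
  series=[0, 0, 0, 0.003, 0, 0, -1, 0, 0, 0, 0.002, 0, 0, -1],
)

```text
time_s: 11.9
eef_pos: [0.5831, 0.0108, 0.0115]
tcp_rot: [3.141, 0.02, -0.206]
ft_force: [-12.9, 1.3, 1.2]
finger_gap: 0.0854
```

```bash
python3 see.py s7
```

```text
[0.58307172 0.01081033 0.01145935] [ 3.14137642  0.01980161 -0.20611443] [-13.31769859   2.34282193   0.97332483]
```

View pics/s7.png

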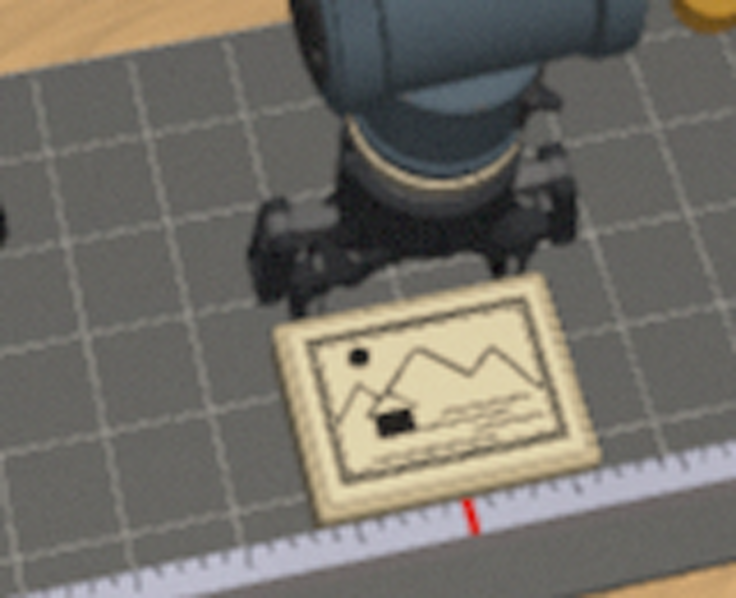

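It is against the fence: the TCP no longer advances and the force has risen to 13 N. I'll check from the corners and then back off.

```bash
python3 pose.py "[(541,273),(600,456),(320,522)]"
```

```text
corners in mark frame [[-0.0938, 0.0626], [-0.0023, 0.0622], [-0.0005, -0.0664]]
centre [-0.0471 -0.0019] len 0.12858248058071553 0.09150843649941787 angle deg needed CCW -0.8007542866250371 0.28148668809842525
```

Request:
apply_moves(
  series=[0, 0, 0, 0.003, 0, 0, -1, 0, 0, 0, 0, 0, 0, -1],
)

```text
time_s: 12.2
eef_pos: [0.583, 0.0108, 0.0113]
tcp_rot: [3.141, 0.023, -0.206]
ft_force: [-15.6, 2.5, 3.2]
finger_gap: 0.0854
```

Request:
apply_moves(
  series=[0, 0, 0, -0.02, 0, 0, -1, 0, 0, 0, -0.04, 0, 0, -1, 0, 0, 0, -0.06, 0, 0, -1, 0, 0, 0, 0, 0, -0.1, -1, 0, 0, 0, 0, 0, -0.1, -1],
)

```text
time_s: 12.82
eef_pos: [0.536, 0.0204, 0.1144]
tcp_rot: [-3.142, -0.003, -0.206]
ft_force: [1.2, -1.0, 0.0]
finger_gap: 0.0856
```

Request:
apply_moves(
  series=[0, 0, 0, 0, 0, -0.1, -1, 0, 0, 0, -0.05, 0, -0.1, -1, 0, 0, 0, 0, 0.12, 0, -1, 0, 0, 0, 0, 0.12, 0, -1, 0, 0, 0, 0, 0.12, 0, -1],
)

```text
time_s: 13.45
eef_pos: [0.4748, -0.1528, 0.2145]
tcp_rot: [3.14, -0.006, -0.205]
ft_force: [0.8, 0.1, -1.3]
finger_gap: 0.0854
```

Request:
apply_moves(
  series=[0, 0, 0, 0, 0.12, 0, -1, 0, 0, 0, 0, 0.12, 0, -1, 0, 0, 0, 0, 0, 0, -1],
)

```text
time_s: 13.82
eef_pos: [0.4499, -0.2737, 0.2142]
tcp_rot: [3.137, -0.006, -0.212]
ft_force: [-0.2, 0.7, 0.5]
finger_gap: 0.0854
```

```bash
python3 - <<'E'
from h import *
p,d=snapshot("scene"); cv2.imwrite("pics/s8.png",cv2.resize(p[280:370,310:430],None,fx=6.5,fy=6.5,interpolation=cv2.INTER_CUBIC))
p,d=snapshot("top"); cv2.imwrite("pics/t8.png",p);cv2.imwrite("pics/t8b.png",cv2.resize(p[135:215,260:380],None,fx=6.5,fy=6.5,interpolation=cv2.INTER_CUBIC))
E
```

```text
(no output)
```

View pics/s8.png

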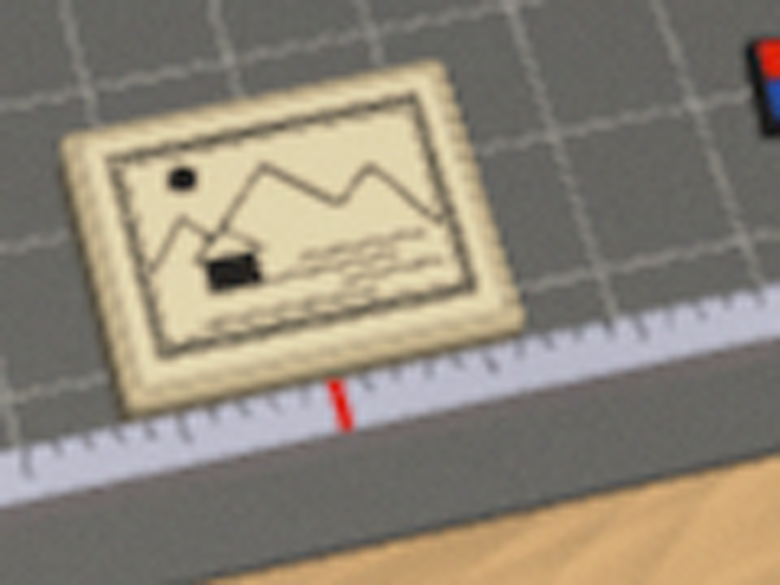

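View pics/t8b.png

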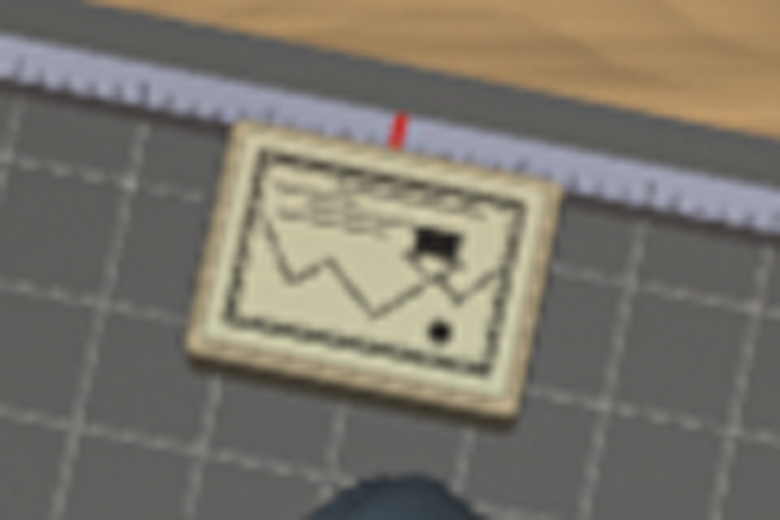

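View pics/t8.png

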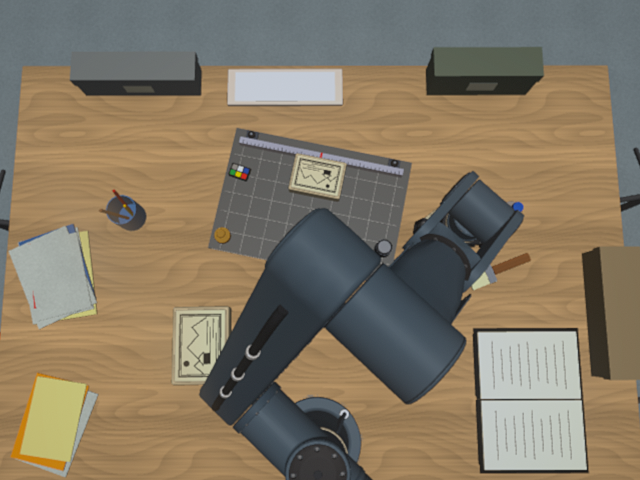

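Both views show the stone's near side along the fence with the red mark at its middle: (340,400) in the scene crop, (398,145) in the top crop. I'll check the angle and position numerically with fitted edges.

```bash
python3 - <<'E'
from h import *
ex=np.array([.9795,-.2016]);ey=np.array([.2016,.9795]);mk=.677*ex+.1275*ey
def fr(w): w=w[:,:2]-mk; return np.c_[w@ex,w@ey]
t=fr(px2w("top",np.array([(190,356),(235,122),(562,183),(515,415)])/6.5+[260,135],.044))
s=fr(px2w("scene",np.array([(440,60),(523,326),(130,412),(62,140)])/6.5+[310,280],.044))
# fitted: colour mask + minAreaRect on rectified rim plane
g=np.arange(-.13,.03,.0005); h=np.arange(-.1,.1,.0005)
for n,im in(("top",cv2.imread("pics/t8.png")),("scene",snapshot("scene")[0])):
    G,H=np.meshgrid(g,h); P=mk+G[...,None]*ex+H[...,None]*ey
    uv=w2px(n,np.c_[P.reshape(-1,2),np.full(G.size,.044)]).reshape(G.shape+(2,)).astype(np.float32)
    r=cv2.remap(im,uv[...,0],uv[...,1],cv2.INTER_CUBIC); cv2.imwrite(f"pics/rect_{n}.png",r)
    m=((r[...,2].astype(int)-r[...,0]>18)&(r[...,2]>90)&(r[...,1]>.7*r[...,2])).astype(np.uint8); m=cv2.morphologyEx(m,cv2.MORPH_OPEN,np.ones((9,9)));m=cv2.morphologyEx(m,cv2.MORPH_CLOSE,np.ones((41,41)))
    c=max(cv2.findContours(m,0,2)[0],key=cv2.contourArea); R=cv2.minAreaRect(c)
    print(n,"centre",g[0]+R[0][0]*.0005,h[0]+R[0][1]*.0005,"size",np.array(R[1])*.0005,"ang",R[2])
for k,q in(("top",t),("scene",s)): print(k,q.round(4).tolist(),q.mean(0).round(4))
E
```

```text
top centre -0.04850001525878907 -0.0012500152587890667 size [0.09499998 0.13049997] ang 0.0
scene centre -0.04775 -0.0030000000000000027 size [0.132  0.0985] ang 90.0
top [[-0.0973, 0.0591], [-0.0034, 0.0613], [-0.002, -0.0664], [-0.0951, -0.0664]] [-0.0494 -0.0031]
scene [[-0.094, 0.0629], [-0.0002, 0.0616], [-0.0005, -0.0655], [-0.0937, -0.065]] [-0.0471 -0.0015]
```

The checks agree: centre x is −47 to −49 mm, y is −1 to −3 mm, and the stone is square to the fence within measurement error. The hand is clear, so I'm handing in.

```bash
python3 - <<'E'
from bench import *
o=get_obs();print(o["time_s"],o["eef_pos"],o["ft_force"])
print(finish_job())
E
```

```text
13.975 [ 0.4493633  -0.26749796  0.21325365] [-0.3534625  -0.40118615 -0.66321426]
the job is handed in; nothing more can be done
None
```

The stone is against the fence and centred on the red mark; I handed the job in at about 14 s, with no verdict reported. I turned it about 30° by pushing its −y short end. Then I pushed it about 80 mm by its near long side, with both fingers, until it stopped at the fence.

**Final position:** fits from the two cameras put the stone's centre 47 to 49 mm from the fence face (48 is home). It lies 1 to 3 mm to one side of the mark, within the 12 mm allowed.

**Squareness:** it looks well within 2°. Hand-picked corners scattered by about 1°, roughly what I can read off the images. The rectangle fit gave exactly 0°, but its image smoothing favours that answer. The firm two-finger stop at the fence supports it too.

**Friction jam:** at first contact with the long side, the fingers jammed by friction, pressing down on the stone at up to about 17 N push and 14 N vertical. Raising the tool 1 mm freed it, and the stone showed no tipping in later pictures.

**Bystanders and hand:** the hand finished 0.21 m up with no contact force. The colour target, brass weight, loupe and pencil pot looked unmoved. The arm partly hid the cleaner bottle and the brush in the last top view, but the hand's path stayed well away from both.

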